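Zero the counter and gather the game tokens in the tray's corner

TASK

Get the tokens ready for counting: take the stylus from its stand, press the counter's recessed zero button fully down with it, and put the stylus back upright, all the way down in the stand. Then lift the tray by its handle clear of the desk and tilt it, pouring corner (the low-rimmed, lipped one) lowest, until all four tokens have slid together into that corner, and finish while still holding the tray still in the air, tilted like that, with every token inside. Leave the glue bottle, the mug and the tape roll where they are.

Things in the scene. Friction and masses are not known exactly. Their poses are not given: they have to be found in the camera images.
- tray: Grey plastic counting tray, a shallow open box 200 x 130 mm outside (x by y), walls 40 mm high and 4 mm thick, floor 4 mm thick, 0.24 to 0.4 kg. A bridge handle crosses over its middle: a wooden bar along the tray's y, 14 mm thick (along x) and 20 mm tall (72 to 92 mm above the underside), 140 mm long, on two posts at the long walls. At its +x, +y corner the walls are only 22 mm high, with a small flared lip outside: the pouring corner. Origin: centre of its underside; z up.
- tray_grip (a point): Centre of the tray's handle bar, 82 mm above the tray's underside on its middle; axes as the tray's. Pinch the bar across its 14 mm (along the tray's x); nothing lies beneath it but the tokens on the tray floor.
- tray_corner (a point): The pouring corner of the tray: where the two inner walls meet the floor, at (+96, +61, +4) mm in the tray's frame.
- token0: One of four equal yellow hexagonal game tokens lying loose on the tray floor, 23 mm across its corners, 14 mm tall, 10 g; origin: centre of its underside. Tokens and tray are slippery: tokens slide once the tray is tilted more than 10 to 15 degrees.
- token1: One of four equal yellow hexagonal game tokens lying loose on the tray floor, 23 mm across its corners, 14 mm tall, 10 g; origin: centre of its underside. Tokens and tray are slippery: tokens slide once the tray is tilted more than 10 to 15 degrees.
- token2: One of four equal yellow hexagonal game tokens lying loose on the tray floor, 23 mm across its corners, 14 mm tall, 10 g; origin: centre of its underside. Tokens and tray are slippery: tokens slide once the tray is tilted more than 10 to 15 degrees.
- token3: One of four equal yellow hexagonal game tokens lying loose on the tray floor, 23 mm across its corners, 14 mm tall, 10 g; origin: centre of its underside. Tokens and tray are slippery: tokens slide once the tray is tilted more than 10 to 15 degrees.
- counter: White desk tally counter, fixed to the desk, 110 x 80 mm (x by y), key face 45 mm high; a raised display block, 67 mm high, takes its +x part (x over +15 mm). Three grey keys stand 4 mm proud of the face. Origin: centre of its underside.
- zero_button_top (a point): Centre of the top of the counter's recessed zero button, a black disc 12 mm across at the bottom of a round hole of 15 mm; as built it lies 6 mm below the key face (39 mm above the desk), at (-30, +20) mm in the counter's frame. Too narrow for fingers.
- zero_button (a joint): Travel of the zero button in m: 0 out, 0.004 fully pressed (straight down). It springs back; it begins to move at about 1.5 N and needs about 5 N to be fully down.
- stand: Dark wooden pen stand, fixed, 56 x 56 mm, 50 mm high, with one upright hole 16 mm across, 44 mm deep (its bottom 6 mm above the desk). Origin: centre of its underside, under the hole.
- stand_mouth (a point): Centre of the mouth of the stand's hole, on its top face, 50 mm above the desk.
- stylus: Aluminium stylus, a round rod 150 mm long, 30 g, standing tip down in the stand's hole: barrel 12 mm across, tapering from 20 mm above the tip to a blunt tip 6 mm across and 14 mm long. Origin: the end of the tip; z runs up along the barrel. When parked, its tip is 6 mm above the desk and the top 106 mm of it stands out of the stand.
- glue: Bystander: glue bottle, 38 mm across, 115 mm high; origin under its centre. Leave alone.
- mug: Bystander: white mug, 76 mm across, 85 mm high; origin under its centre. Leave alone.
- tape: Bystander: roll of clear tape lying flat, 70 mm across, 20 mm high; origin under its centre. Leave alone.
Mind the look-alikes: they are no part of the job. Leave any blue or turquoise look-alike of the counter alone.

How it is judged:
By the outcome, as a careful person would: the job done as asked, in the order asked, and still so for the second after the job is handed in, while the arm keeps its last pose, push and grip.
It also fails if it takes over 58 s, if anything falls off the work surface, if the arm or the gripper's body presses on something with over 40 N, if the wrist force passes 120 N, or if a joint passes its speed limit or range.

ROBOT

A 6-joint arm with a two-finger parallel gripper is mounted at the origin on the work surface. World frame = base frame: x ahead of the robot, y to its left, z up, the work surface at z = 0. Lengths are in m, angles in rad, forces in N, time in s.
With the tool pointing down it reaches from about 0.3 to 0.875 m from the base axis. Payload 6.4 kg.
Tool frame: the origin (TCP) lies midway between the tips of the shut fingers; the grasp point (between the pads) lies 19 mm behind it; z points along the fingers, y is the line along which they close (so a half turn about z gives the same grasp; the last joint's range is limited). The gripper opens to 88 mm and grips with 3 to 60 N. Pads are 18 mm wide; open, the fingers measure 123 mm over their backs; the gripper's body (75 mm by 187 mm) begins 45 mm behind the grasp point.
Start: joints at [-1.399, 0.181, 1.607, -0, 1.354, -0.206], TCP at [0.212, -0.534, 0.239] pointing down, gripper open.
Joint ranges: [-2.99, 2.99], [-0.89, 2.07], [0.3, 2.58], [-1.14, 4.28], [0, 2.63], [-3.12, 3.12]. Speed limits (rad/s): [2.57, 2.57, 3.01, 3.14, 3.14, 3.14].

INTERFACE

Orientations are given as a unit quaternion [w, x, y, z].
In Python, from plant import robot, viewer, job gives the robot as it stands. The module is installed in compiled form; this text tells all that it offers.
- The arm moves only by the shell command python3 -m creep 'ROWS'. ROWS is JSON, a list of rows, each an object with "translation": the shift along the tool's x, y, z in mm, a list of three; "yaw": the turn about the tool's z in degrees; "fingers": the closure in counts, from 0 (fully open) to 255 (shut). In form: [{"translation": [x, y, z], "yaw": yaw, "fingers": fingers}, ...]. A call has 1 to 20 rows; each row shifts and turns the commanded pose from where the row before left it, along the tool's axes as they then stand; what a row does not reach is not made up. A row lasts 1/8 s, in which the tool goes at most 62.5 mm and 10.7 degrees, less where a joint would pass 70% of its speed; a pose out of reach is approached as far as the arm can. A call is refused whole if a number of a shift passes 62.5 or a number of a turn 10.7, either way. A call with a gripper value outside its range is refused whole. The fingers move at their own pace and stop on an object; the grip force is fixed at half the most. Time passes only in rows, so rows that do not move let the fingers close. It gives the time, the measured TCP pose, the force, the opening and the grip force at its end, in the units of the state.
- robot.sense(): the state, without advancing time (a new reading comes with each control period).
- viewer.read_camera(name): name is "scene" or "side" or "wrist"; returns a dict with "img" (420x560x3 uint8, blue, green, red), "range_z" (420x560 float32, m along the optical axis (not along the pixel's ray), 0 where there is no reading), "vfov" (degrees; the focal length in pixels is half the picture's height over the tangent of half this angle, whatever the lens; pixels are square), "cx", "cy" (the principal point, pixels), "world_to_cam" (4x4, takes a point from world to camera coordinates). Camera axes: x right, y up, looking along -z (the intrinsics and any distortion apply to the point x, -y, -z); pixel columns grow to the right and rows downward; lengths in m; the calibration is good to about 2 mm. The wrist camera is an equidistant fisheye: a pixel r from the principal point sees the ray r / f radians off the axis. A picture is of the moment at which its call begins.
- job.hand_in(): hands the job in; it is judged then, once.
The state is a dict: "clock": time; "joint_positions": joint angles; "qd": joint speeds; "effort": joint torques, N m; "position": TCP position; "orientation": TCP orientation; "force": force on the tool from outside, world axes, zero at the start; "ft_torque": the same for the moment, N m; "width": finger opening in m; "gripper_force": force on a finger pad.
Only numpy, scipy, OpenCV 4.12 (cv2) and the standard library are available. Lean on these libraries where they do the work, as an engineer would, in place of code of your own. Each camera call takes 0.05 s, during which the arm holds its last target. There are 200 camera calls.

## Working session

There is one attempt and no reset: what is moved stays moved. The work goes in short steps, Python scripts to look and compute and a shell command to move; the robot and the scene stay as the last step left them, time stands still between calls to the robot, and variables do not carry over. Pictures are saved under pics/ and viewed, at most 10 in all, crops included, and the job is handed in when it is done.

```bash
mkdir -p pics
cat > h.py <<'E'
import numpy as np, cv2
from plant import robot, viewer, job
def cam(n):
    c=viewer.read_camera(n); np.savez('/tmp/'+n,**{k:np.asarray(v) for k,v in c.items()}); return c
def cloud(c,wrist=False):
    h,w=c['img'].shape[:2]; f=h/2/np.tan(np.radians(float(c['vfov']))/2)
    v,u=np.mgrid[:h,:w]; x=(u-float(c['cx'])); y=(v-float(c['cy'])); z=c['range_z']
    if wrist:
        r=np.hypot(x,y)+1e-9; t=np.tan(np.minimum(r/f,1.5))/r; X,Y=x*t,y*t
    else: X,Y=x/f,y/f
    P=np.stack([X*z,-Y*z,-z,np.ones_like(z)],-1)
    W=P@np.linalg.inv(c['world_to_cam']).T
    W[z==0]=np.nan
    return W[...,:3]
E
python3 - <<'E'
from h import *
a=[cam(n) for n in('scene','side')]
for n,c in zip(('scene','side'),a):
    cv2.imwrite(f'pics/{n}0.png',c['img'])
    print(n,c['vfov'],np.round(np.linalg.inv(c['world_to_cam']),3))
s=robot.sense();print(s['clock'],s['position'],s['orientation'],s['force'])
E
```

```text
scene 42.63272978881564 [[-0.886 -0.234  0.401  1.001]
 [ 0.464 -0.453  0.761  0.88 ]
 [ 0.003  0.86   0.51   0.693]
 [ 0.     0.     0.     1.   ]]
side 46.34132589934164 [[-0.867  0.315 -0.386  0.012]
 [-0.498 -0.525  0.69   0.897]
 [ 0.015  0.791  0.612  0.916]
 [ 0.     0.     0.     1.   ]]
0.1 [ 0.21202497 -0.53396665  0.2379278 ] [-7.73194496e-04  9.82213917e-01  1.87763744e-01  1.79323551e-05] [-0.84243831 -0.53177662 -0.67282409]
```

View pics/scene0.png

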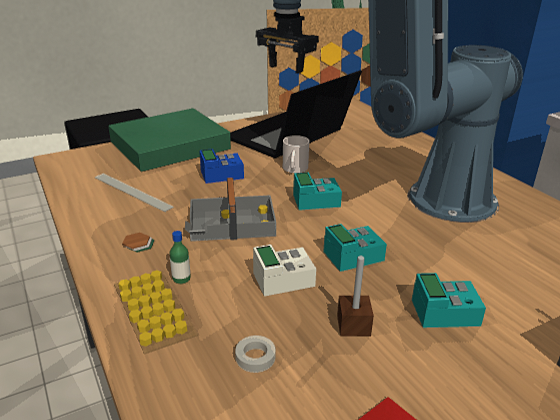

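View pics/side0.png

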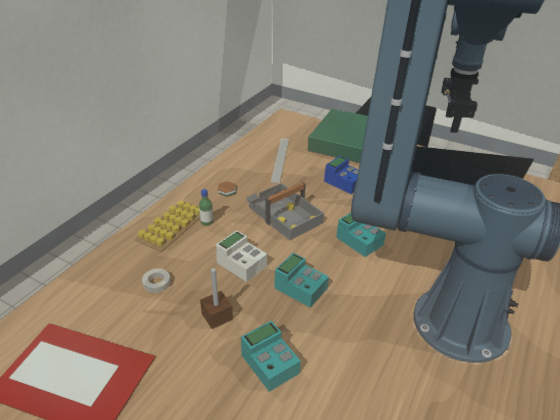

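Candidates for the counter (scene): white (284,268); look-alikes turquoise (317,190), (354,244), (448,300) and blue (221,165). I choose the white one. The stylus is at (360,285), the stand at (356,316) and the tray at (232,215).

```bash
cat > loc.py <<'E'
from h import *
def near(P,m,c,r): return m&(np.hypot(P[...,0]-c[0],P[...,1]-c[1])<r)
Ps=[];Cs=[]
for n in('scene','side'):
    c=dict(np.load(f'/tmp/{n}.npz')); P=cloud(c); Ps.append(P);Cs.append(c['img'].astype(int))
def seed(u,v): return Ps[0][v,u]
print('desk z',[np.nanmedian(P[...,2][np.abs(P[...,2])<.02]) for P in Ps])
for name,(u,v),r,z0,z1 in [('counter_face',(284,268),.08,.040,.053),('counter_disp',(268,256),.08,.060,.072),('stand',(356,300),.05,.044,.055),('styl',(360,275),.03,.08,.115),('stylhi',(360,265),.03,.115,.15),('bar',(233,195),.11,.078,.1),('tray',(233,230),.18,.03,.05),('glue',(180,262),.04,.02,.12),('mug',(296,155),.06,.03,.09),('tape',(255,345),.06,.01,.03)]:
    s=seed(u,v); out=[]
    for P,I in zip(Ps,Cs):
        m=near(P,(P[...,2]>z0)&(P[...,2]<z1),s,r)
        q=P[m]; out.append(q)
        if len(q)>5:
            R=cv2.minAreaRect((q[:,:2]*1000).astype(np.float32)); print(name,len(q),np.round(R[0]),np.round(R[1]),round(R[2],1),'med',np.round(np.median(q,0)*1000))
c=dict(np.load('/tmp/scene.npz'))['img']
cv2.imwrite('pics/crop0.png',np.hstack([cv2.resize(c[225:305,235:335],(400,320),interpolation=2),cv2.resize(c[175:255,185:285],(400,320),interpolation=2)]))
E
python3 loc.py
```

```text
desk z [np.float64(-0.0006424660418230532), np.float64(0.0010482965537052524)]
counter_face 878 [561.  98.] [ 86. 111.] 80.1 med [547. 112.  45.]
counter_face 684 [562.  98.] [ 83. 113.] 79.8 med [546. 106.  46.]
counter_disp 517 [596.  92.] [84. 41.] 80.0 med [598.  98.  66.]
counter_disp 345 [597.  91.] [83. 43.] 80.7 med [594.  96.  68.]
stand 628 [513. 281.] [59. 57.] 63.1 med [516. 287.  49.]
stand 440 [514. 281.] [57. 58.] 61.7 med [510. 285.  50.]
styl 113 [515. 284.] [ 9. 12.] 50.4 med [515. 284.  98.]
styl 58 [511. 283.] [12. 10.] 49.9 med [511. 285.  98.]
stylhi 113 [515. 284.] [10. 12.] 52.7 med [516. 285. 133.]
stylhi 57 [511. 283.] [13.  9.] 57.9 med [511. 285. 133.]
bar 205 [ 567. -151.] [146.  14.] 68.6 med [ 573. -140.   90.]
bar 278 [ 567. -152.] [142.  23.] 67.5 med [ 567. -148.   90.]
tray 934 [585. -67.] [317. 243.] 71.8 med [ 563. -103.   37.]
tray 715 [587. -75.] [306. 243.] 72.5 med [ 556. -110.   39.]
glue 683 [750.   5.] [38. 30.] 3.3 med [753.  10.  64.]
glue 331 [746.   2.] [39. 32.] 55.5 med [744.   8.  65.]
mug 506 [ 286. -328.] [94. 74.] 63.8 med [ 292. -325.   61.]
tape 838 [711. 269.] [69. 69.] 71.9 med [712. 273.  18.]
tape 400 [711. 270.] [69. 70.] 46.1 med [710. 272.  20.]
```

View pics/crop0.png

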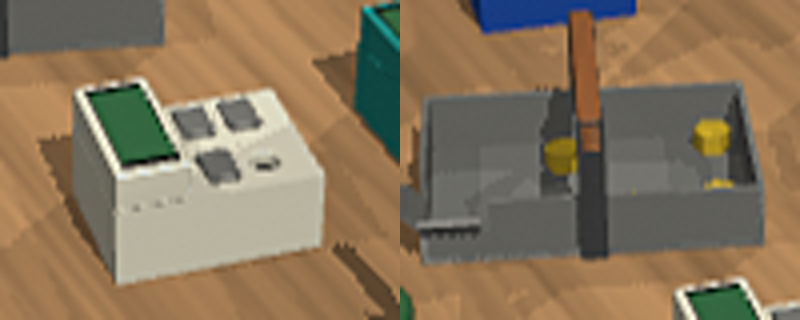

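```bash
cat >> h.py <<'E'
from scipy.spatial.transform import Rotation as Ro
def rot(s): q=s['orientation']; return Ro.from_quat([q[1],q[2],q[3],q[0]])
def go(x,y,z):
    s=robot.sense(); d=np.array([x,y,z])-np.array(s['position'])*1000
    print('tool delta mm',np.round(rot(s).inv().apply(d),1),'tilt',round(np.degrees(np.arccos(-rot(s).as_matrix()[2,2])),2),'toolx/y ang',np.round([np.degrees(np.arctan2(*rot(s).as_matrix()[1::-1,k])) for k in(0,1)],1),'pos',np.round(np.array(s['position'])*1000,1),'q',np.round(s['joint_positions'],2),'F',np.round(s['force'],1),'w',s['width'],s['gripper_force'],'t',s['clock'])
E
python3 - <<'E'
from h import *
go(513,281,195)
for n in('scene','side'):
    P=cloud(dict(np.load(f'/tmp/{n}.npz')))
    a=np.array([.212,-.534]);b=np.array([.513,.281]);d=(b-a)/np.linalg.norm(b-a)
    w=P[...,:2]-a; t=w@d; l=np.abs(w[...,0]*d[1]-w[...,1]*d[0])
    for k in range(9):
        m=(t>k*.1)&(t<k*.1+.1)&(l<.12)&(P[...,2]<.6); print(n,k,round(float(np.max(P[m][:,2],initial=0)),3),m.sum())
for n,pts in (('scene',[(.535,.123,.039),(.535,.123,.045)]),):
    c=dict(np.load(f'/tmp/{n}.npz'))
    for p in pts:
        q=c['world_to_cam']@np.r_[p,1]; f=210/np.tan(np.radians(float(c['vfov']))/2); print(c['cx']+f*q[0]/-q[2],c['cy']+f*-q[1]/-q[2])
E
```

```text
tool delta mm [ 580.3 -646.4   44.1] tilt 0.09 toolx/y ang [ 21.6 -68.4] pos [ 212.  -534.   237.9] q [-1.4   0.18  1.61  0.    1.35 -0.21] F [-0.8 -0.5 -0.7] w 0.08846069762450619 0.0 t 0.1
scene 0 0.442 3264
scene 1 0.218 2076
scene 2 0.086 1577
scene 3 0.069 1002
scene 4 0.512 2819
scene 5 0.52 3520
scene 6 0.07 2959
scene 7 0.067 3826
scene 8 0.156 4958
side 0 0.564 3038
side 1 0.598 1126
side 2 0.6 431
side 3 0.07 1048
side 4 0.075 2635
side 5 0.044 1912
side 6 0.074 2815
side 7 0.07 3127
side 8 0.159 2816
300.5598554859396 267.2326971219164
300.65069306281026 264.8426543564672
```

```bash
python3 -m creep '[{"translation":[30,0,-50],"yaw":0,"fingers":0},{"translation":[35,-20,-20],"yaw":0,"fingers":0},{"translation":[35,-35,0],"yaw":0,"fingers":0},{"translation":[35,-40,0],"yaw":0,"fingers":0},{"translation":[35,-40,0],"yaw":0,"fingers":0},{"translation":[35,-40,0],"yaw":0,"fingers":0},{"translation":[35,-40,0],"yaw":0,"fingers":0},{"translation":[35,-40,0],"yaw":0,"fingers":0},{"translation":[35,-40,0],"yaw":0,"fingers":0},{"translation":[35,-40,0],"yaw":0,"fingers":0},{"translation":[35,-40,0],"yaw":0,"fingers":0},{"translation":[35,-40,0],"yaw":0,"fingers":0},{"translation":[35,-40,0],"yaw":0,"fingers":0},{"translation":[35,-40,0],"yaw":0,"fingers":0},{"translation":[35,-40,10],"yaw":0,"fingers":0},{"translation":[30,-40,20],"yaw":0,"fingers":0},{"translation":[0,-40,30],"yaw":0,"fingers":0},{"translation":[0,0,0],"yaw":0,"fingers":0}]'
python3 -c "
from h import *
go(513,281,195)"
```

```text
clock: 2.35
position: [0.4935, 0.2418, 0.2453]
orientation: [-0.0, 0.982, 0.19, -0.003]
force: [0.0, -0.8, -0.3]
width: 0.0878
gripper_force: 0.0
tool delta mm [ 33.  -29.   50.1] tilt 0.39 toolx/y ang [ 21.9 -68.1] pos [493.5 241.8 245.3] q [0.24 0.12 1.66 0.   1.37 1.43] F [ 0.  -0.8 -0.3] w 0.08781111905456078 0.0 t 2.35
```

```bash
python3 -m creep '[{"translation":[33,-29,25],"yaw":0,"fingers":0},{"translation":[0,0,0],"yaw":0,"fingers":0}]'
python3 - <<'E'
from h import *
c=cam('wrist');P=cloud(c,True)
for z0,z1 in((.06,.10),(.10,.14),(.14,.165)):
    m=(P[...,2]>z0)&(P[...,2]<z1)&(np.hypot(P[...,0]-.513,P[...,1]-.281)<.03);q=P[m];print(z0,len(q),np.round(np.median(q,0)*1000,1) if len(q) else '')
m=(abs(P[...,2]-.05)<.006)&(np.hypot(P[...,0]-.513,P[...,1]-.281)<.045);R=cv2.minAreaRect((P[m][:,:2]*1000).astype(np.float32));print(R)
go(513,281,101)
cv2.imwrite('pics/w1.png',c['img'])
E
```

```text
clock: 2.6
position: [0.5163, 0.2795, 0.2216]
orientation: [0.0, 0.982, 0.188, -0.002]
force: [-0.8, -0.5, -0.5]
width: 0.0882
gripper_force: 0.0
0.06 149 [517.7 281.3  81.4]
0.1 224 [517.7 281.3 121.7]
0.14 305 [515.1 279.9 154.6]
((512.8389282226562, 278.9643249511719), (56.91950607299805, 56.49079513549805), 62.58814239501953)
tool delta mm [ -2.1  -3.4 121.9] tilt 0.12 toolx/y ang [ 21.7 -68.3] pos [516.5 278.7 222.9] q [ 0.29  0.22  1.59 -0.    1.33  1.49] F [-0.1 -0.1  0.2] w 0.08844808178696865 0.0 t 2.65
```

View pics/w1.png

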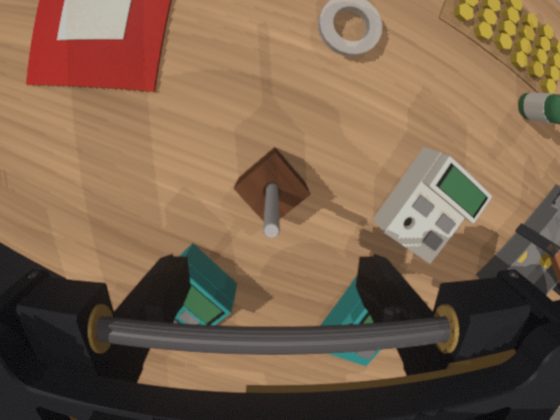

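The stylus top is at (272,229), centred between the open fingers, and the stand is at (272,188). Descend and grip.

```bash
python3 -m creep '[{"translation":[-2,-3,40],"yaw":0,"fingers":0},{"translation":[0,0,42],"yaw":0,"fingers":0},{"translation":[0,0,40],"yaw":0,"fingers":0},{"translation":[0,0,0],"yaw":0,"fingers":200},{"translation":[0,0,0],"yaw":0,"fingers":255},{"translation":[0,0,0],"yaw":0,"fingers":255},{"translation":[0,0,0],"yaw":0,"fingers":255},{"translation":[0,0,0],"yaw":0,"fingers":255},{"translation":[0,0,0],"yaw":0,"fingers":255}]'
python3 -c "
from h import *
go(513,281,180)"
```

```text
clock: 3.78
position: [0.5135, 0.2813, 0.1019]
orientation: [-0.0, 0.982, 0.188, 0.0]
force: [0.3, -0.0, 0.2]
width: 0.0305
gripper_force: 0.0
tool delta mm [ -0.6   0.1 -78.1] tilt 0.01 toolx/y ang [ 21.7 -68.3] pos [513.5 281.3 101.9] q [0.3  0.36 1.68 0.   1.1  1.49] F [ 0.3 -0.   0.2] w 0.03051589962125621 0.0 t 3.775
```

```bash
python3 -m creep '[{"translation":[0,0,0],"yaw":0,"fingers":255},{"translation":[0,0,0],"yaw":0,"fingers":255},{"translation":[0,0,0],"yaw":0,"fingers":255},{"translation":[0,0,0],"yaw":0,"fingers":255},{"translation":[0,0,0],"yaw":0,"fingers":255}]'
python3 -c "
from h import *
go(535,123,183)"
```

```text
clock: 4.4
position: [0.5135, 0.2812, 0.1017]
orientation: [0.0, 0.982, 0.188, -0.0]
force: [0.3, 0.6, 0.0]
width: 0.011
gripper_force: 30.0
tool delta mm [-38.4 155.  -81.3] tilt 0.0 toolx/y ang [ 21.6 -68.4] pos [513.5 281.2 101.7] q [ 0.3   0.36  1.68 -0.    1.1   1.49] F [0.3 0.6 0. ] w 0.010987434032342149 29.99985113478033 t 4.4
```

```bash
python3 -m creep '[{"translation":[0,0,-20],"yaw":0,"fingers":255},{"translation":[0,0,-30],"yaw":0,"fingers":255},{"translation":[0,0,-31],"yaw":0,"fingers":255},{"translation":[-8,30,0],"yaw":0,"fingers":255},{"translation":[-8,35,0],"yaw":0,"fingers":255},{"translation":[-8,35,0],"yaw":0,"fingers":255},{"translation":[-8,35,10],"yaw":0,"fingers":255},{"translation":[-6,20,10],"yaw":0,"fingers":255},{"translation":[0,0,0],"yaw":0,"fingers":255},{"translation":[0,0,0],"yaw":0,"fingers":255}]'
python3 - <<'E'
from h import *
c=cam('wrist');P=cloud(c,True);cs=cam('scene')
# stylus: points between fingers below TCP
s=robot.sense();p=np.array(s['position'])
for z0 in np.arange(.07,.16,.02):
    m=(P[...,2]>z0)&(P[...,2]<z0+.02)&(np.hypot(P[...,0]-p[0],P[...,1]-p[1])<.02);q=P[m];print(round(z0,2),len(q),np.round(np.median(q,0)*1000,1) if len(q) else '')
m=(abs(P[...,2]-.045)<.004)&(np.hypot(P[...,0]-.561,P[...,1]-.098)<.08);R=cv2.minAreaRect((P[m][:,:2]*1000).astype(np.float32));print(R)
m=(abs(P[...,2]-.067)<.004)&(np.hypot(P[...,0]-.561,P[...,1]-.098)<.08);R=cv2.minAreaRect((P[m][:,:2]*1000).astype(np.float32));print(R)
go(535.4,122.9,133)
b=cs['img'][190:310,230:350]
cv2.imwrite('pics/w2.png',np.hstack([cv2.resize(c['img'],(533,400)),cv2.resize(b,(266,266)).repeat(1,0) if 0 else cv2.copyMakeBorder(cv2.resize(b,(266,266),interpolation=2),0,134,0,0,0)]))
E
```

```text
clock: 5.65
position: [0.5358, 0.1238, 0.1639]
orientation: [-0.0, 0.982, 0.188, 0.001]
force: [0.7, -0.8, -0.3]
width: 0.0111
gripper_force: 30.0
0.07 45 [537.6 124.4  76.8]
0.09 174 [539.5 125.2 100.9]
0.11 216 [539.7 124.9 120.9]
0.13 296 [539.4 125.3 141. ]
0.15 660 [540.1 125.1 164.8]
((561.0133056640625, 95.60702514648438), (81.27408599853516, 110.48217010498047), 79.2403793334961)
((572.7628784179688, 93.7109375), (79.91002655029297, 87.37360382080078), 79.9611587524414)
tool delta mm [-0.7  1.  30.7] tilt 0.08 toolx/y ang [ 21.7 -68.3] pos [535.6 124.1 163.7] q [0.01 0.2  1.74 0.   1.2  1.2 ] F [-0.3 -0.4 -0.3] w 0.010975394424770031 29.99983616435202 t 5.75
```

View pics/w2.png

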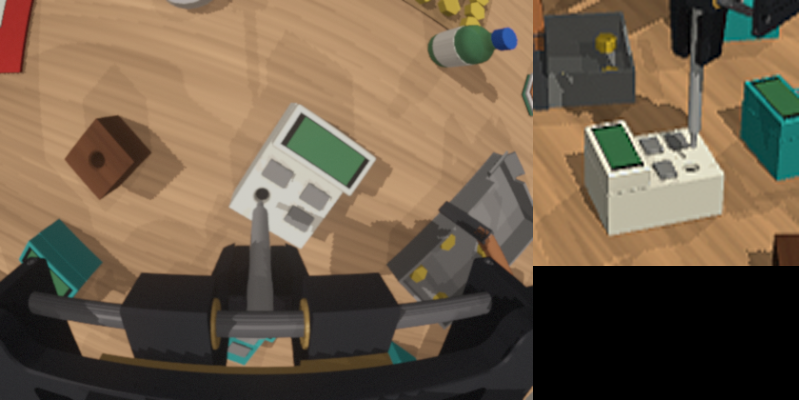

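Run:
```python
from h import *
c=dict(np.load('/tmp/wrist.npz'));P=cloud(c,True)
m=(c['img'].max(2)<70); R=np.zeros_like(m);R[190:214,262:290]=1
v,u=np.where(m&R);print(len(u),u.mean(),v.mean())
n,l,st,ce=cv2.connectedComponentsWithStats((m&R).astype(np.uint8));print(st,ce)
f=210/np.tan(np.radians(float(c['vfov']))/2);Wc=np.linalg.inv(c['world_to_cam'])
def ray(u,v,z):
    x,y=u-c['cx'],v-c['cy'];r=np.hypot(x,y);t=r/f
    d=Wc[:3,:3]@np.array([np.sin(t)*x/r,-np.sin(t)*y/r,-np.cos(t)]);o=Wc[:3,3];return (o+d*(z-o[2])/d[2])*1000
for z in(.045,.039):print(ray(ce[-1][0],ce[-1][1],z),ray(u.mean(),v.mean(),z))
cv2.imwrite('pics/w3.png',cv2.resize(c['img'][170:250,230:330],(800,600),interpolation=2))
```

```text
95 275.05263157894734 203.37894736842105
[[     0      0    560    420 235105]
 [   270    199     11     10     95]] [[279.50179707 209.50247336]
 [275.05263158 203.37894737]]
[537.27271538 121.71109287  45.        ] [537.27271538 121.71109287  45.        ]
[535.56857485 120.98509122  39.        ] [535.56857485 120.98509122  39.        ]
```

View pics/w3.png

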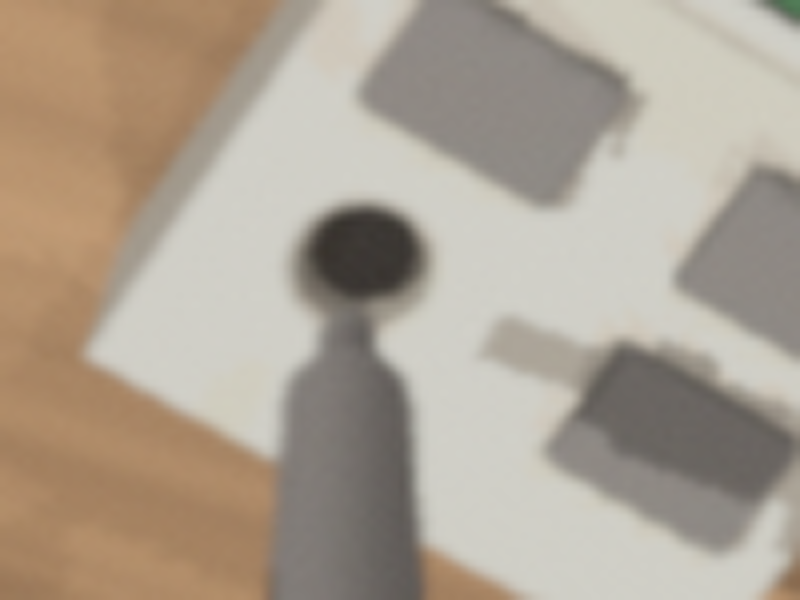

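The tip is at crop (348,325), just before the hole at (365,252); shift about 1.8 mm towards −y. Descend to just above the button.

```bash
python3 -m creep '[{"translation":[-0.7,1.7,6],"yaw":0,"fingers":255},{"translation":[0,0,10],"yaw":0,"fingers":255},{"translation":[0,0,10],"yaw":0,"fingers":255},{"translation":[0,0,3],"yaw":0,"fingers":255},{"translation":[0,0,2],"yaw":0,"fingers":255},{"translation":[0,0,1],"yaw":0,"fingers":255},{"translation":[0,0,0],"yaw":0,"fingers":255}]'
python3 -c "
from h import *
go(535.6,122.2,130)"
```

```text
clock: 6.62
position: [0.5354, 0.1214, 0.1311]
orientation: [-0.0, 0.982, 0.188, 0.0]
force: [-2.3, 1.0, 3.9]
width: 0.0112
gripper_force: 30.0
tool delta mm [ 0.5 -0.7  1.1] tilt 0.01 toolx/y ang [ 21.6 -68.4] pos [535.4 121.4 131.1] q [0.01 0.25 1.76 0.   1.13 1.2 ] F [-2.3  1.   3.9] w 0.011219003937358769 30.00080414407421 t 6.625
```

```bash
python3 -m creep '[{"translation":[0,0,0.7],"yaw":0,"fingers":255},{"translation":[0,0,0.7],"yaw":0,"fingers":255},{"translation":[0,0,0],"yaw":0,"fingers":255},{"translation":[0,0,0],"yaw":0,"fingers":255}]'
```

```text
clock: 7.12
position: [0.5357, 0.1214, 0.1303]
orientation: [0.0, 0.982, 0.188, 0.001]
force: [-2.9, 1.7, 8.8]
width: 0.011
gripper_force: 30.0
```

```bash
python3 -m creep '[{"translation":[0,0,0.5],"yaw":0,"fingers":255},{"translation":[0,0,0],"yaw":0,"fingers":255},{"translation":[0,0,0],"yaw":0,"fingers":255}]'; python3 -m creep '[{"translation":[0,0,-10],"yaw":0,"fingers":255},{"translation":[0,0,-25],"yaw":0,"fingers":255},{"translation":[0,0,-25],"yaw":0,"fingers":255},{"translation":[8,-35,0],"yaw":0,"fingers":255},{"translation":[8,-35,0],"yaw":0,"fingers":255},{"translation":[8,-35,0],"yaw":0,"fingers":255},{"translation":[8,-35,0],"yaw":0,"fingers":255},{"translation":[6,-17,0],"yaw":0,"fingers":255},{"translation":[0,0,0],"yaw":0,"fingers":255},{"translation":[0,0,0],"yaw":0,"fingers":255}]'
python3 - <<'E'
from h import *
c=cam('wrist');P=cloud(c,True)
s=robot.sense();p=np.array(s['position'])
for z0 in np.arange(.09,.19,.02):
    m=(P[...,2]>z0)&(P[...,2]<z0+.02)&(np.hypot(P[...,0]-p[0],P[...,1]-p[1])<.02);q=P[m];print(round(z0,2),len(q),np.round((np.median(q,0)-p)*1000,1) if len(q) else '')
go(513.5,281.2,101.7)
cv2.imwrite('pics/w4.png',cv2.resize(c['img'][130:270,190:350],(700,600),interpolation=2))
E
```

```text
clock: 7.5
position: [0.5359, 0.1214, 0.1302]
orientation: [0.0, 0.982, 0.188, 0.001]
force: [-2.8, 1.0, 11.0]
width: 0.0105
gripper_force: 30.0
clock: 8.75
position: [0.513, 0.2803, 0.1886]
orientation: [0.0, 0.982, 0.188, -0.0]
force: [0.3, -0.1, 0.4]
width: 0.0112
gripper_force: 30.0
0.09 36 [  1.2   0.4 -90.7]
0.11 141 [  3.8   1.2 -67.3]
0.13 211 [  3.6   1.7 -48.3]
0.15 276 [  3.6   1.3 -28.2]
0.17 438 [ 3.9  1.3 -6.1]
tool delta mm [ 0.8 -0.9 87. ] tilt 0.03 toolx/y ang [ 21.6 -68.4] pos [513.1 280.1 188.7] q [ 0.3   0.25  1.63 -0.    1.26  1.49] F [ 0.9 -0.4 -0.5] w 0.011328977423450357 29.99991080519976 t 8.8
```

View pics/w4.png

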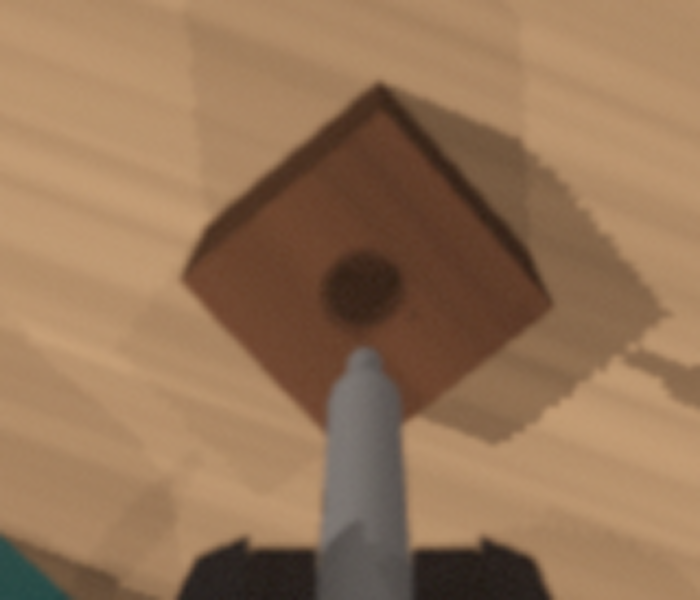

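The button was pressed at 11 N. The stylus is straight, with its tip at (365,350) in line with the hole at (362,287). Lower it.

```bash
python3 -m creep '[{"translation":[0.8,-0.9,15],"yaw":0,"fingers":255},{"translation":[0,0,17],"yaw":0,"fingers":255},{"translation":[0,0,10],"yaw":0,"fingers":255},{"translation":[0,0,8],"yaw":0,"fingers":255},{"translation":[0,0,8],"yaw":0,"fingers":255},{"translation":[0,0,8],"yaw":0,"fingers":255},{"translation":[0,0,0],"yaw":0,"fingers":255}]'; python3 -m creep '[{"translation":[0,0,8],"yaw":0,"fingers":255},{"translation":[0,0,7],"yaw":0,"fingers":255},{"translation":[0,0,4],"yaw":0,"fingers":255},{"translation":[0,0,1],"yaw":0,"fingers":255},{"translation":[0,0,0],"yaw":0,"fingers":255},{"translation":[0,0,0],"yaw":0,"fingers":255}]'
```

```text
clock: 9.68
position: [0.5129, 0.2821, 0.1221]
orientation: [0.0, 0.982, 0.188, -0.0]
force: [0.9, -0.3, -0.9]
width: 0.0111
gripper_force: 30.0
clock: 10.42
position: [0.5131, 0.2823, 0.1027]
orientation: [0.0, 0.982, 0.188, -0.0]
force: [1.3, -1.9, -1.2]
width: 0.0109
gripper_force: 30.0
```

```bash
python3 -m creep '[{"translation":[0,0,0.7],"yaw":0,"fingers":255},{"translation":[0,0,0],"yaw":0,"fingers":0},{"translation":[0,0,0],"yaw":0,"fingers":0},{"translation":[0,0,0],"yaw":0,"fingers":0},{"translation":[0,0,0],"yaw":0,"fingers":0},{"translation":[0,0,0],"yaw":0,"fingers":0},{"translation":[0,0,-10],"yaw":0,"fingers":0},{"translation":[0,0,-30],"yaw":0,"fingers":0},{"translation":[0,0,-50],"yaw":0,"fingers":0},{"translation":[0,0,-50],"yaw":0,"fingers":0},{"translation":[0,0,0],"yaw":0,"fingers":0}]'
python3 - <<'E'
from h import *
for n in('wrist','side'):
    c=cam(n);P=cloud(c,n=='wrist')
    for z0,z1 in((.06,.09),(.1,.14),(.14,.18)):
        m=(P[...,2]>z0)&(P[...,2]<z1)&(np.hypot(P[...,0]-.513,P[...,1]-.281)<.02);q=P[m];print(n,len(q),np.round(np.median(q,0)*1000,1),q[:,2].max().round(4) if len(q) else '')
go(567,-151,200)
E
```

```text
clock: 11.8
position: [0.5159, 0.2833, 0.2482]
orientation: [-0.001, 0.982, 0.188, 0.005]
force: [0.9, 0.2, 0.9]
width: 0.0881
gripper_force: 0.0
wrist 80 [517.1 283.   75.5] 0.0894
wrist 162 [517.2 282.4 122.6] 0.1389
wrist 237 [514.5 281.  154.7] 0.1568
side 44 [510.5 286.   74.9] 0.09
side 70 [510.6 285.8 123. ] 0.1396
side 36 [511.4 284.6 154. ] 0.1585
tool delta mm [-110.   422.7   42.7] tilt 0.08 toolx/y ang [ 21.6 -68.4] pos [513.3 282.4 242.9] q [0.3  0.2  1.58 0.   1.36 1.49] F [-0.9  0.4 -0.9] w 0.08836558806772357 0.0 t 11.9
```

The stylus is parked (top at 157 mm). Go to the tray.

```bash
python3 -m creep '[{"translation":[-10,40,0],"yaw":0,"fingers":0},{"translation":[-11,42,0],"yaw":0,"fingers":0},{"translation":[-11,42,0],"yaw":0,"fingers":0},{"translation":[-11,42,0],"yaw":0,"fingers":0},{"translation":[-11,42,0],"yaw":0,"fingers":0},{"translation":[-11,42,0],"yaw":0,"fingers":0},{"translation":[-11,42,0],"yaw":0,"fingers":0},{"translation":[-11,42,0],"yaw":0,"fingers":0},{"translation":[-11,42,0],"yaw":0,"fingers":0},{"translation":[-12,46,0],"yaw":0,"fingers":0},{"translation":[0,0,10],"yaw":-9.3,"fingers":0},{"translation":[0,0,10],"yaw":-9.3,"fingers":0},{"translation":[0,0,10],"yaw":-9.3,"fingers":0},{"translation":[0,0,0],"yaw":-9.3,"fingers":0},{"translation":[0,0,0],"yaw":-9.3,"fingers":0},{"translation":[0,0,0],"yaw":0,"fingers":0},{"translation":[0,0,0],"yaw":0,"fingers":0}]'
python3 - <<'E'
from h import *
c=cam('wrist');P=cloud(c,True)
m=(P[...,2]>.082)&(P[...,2]<.1)&(np.hypot(P[...,0]-.567,P[...,1]+.151)<.09);print(m.sum(),cv2.minAreaRect((P[m][:,:2]*1000).astype(np.float32)))
go(567,-151,63)
cv2.imwrite('pics/w5.png',c['img'])
E
```

```text
clock: 14.02
position: [0.566, -0.1502, 0.2111]
orientation: [-0.001, 0.829, 0.559, -0.0]
force: [0.7, -0.1, 0.8]
width: 0.088
gripper_force: 0.0
2530 ((566.86083984375, -154.68185424804688), (139.856201171875, 15.27386474609375), 68.38660430908203)
tool delta mm [ -0.4   1.3 148.3] tilt 0.08 toolx/y ang [ 68. -22.] pos [ 566.2 -150.2  211.3] q [-0.46  0.23  1.61  0.    1.31 -0.08] F [0.5 1.3 0.7] w 0.08796115655755618 0.0 t 14.075
```

View pics/w5.png

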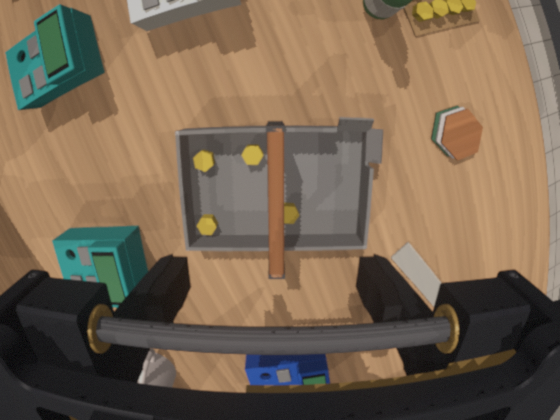

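Wrist view: the bar runs from (276,125) to (276,275) between the fingers, with the pouring corner at upper right (370,135) and four tokens inside. Descend and grip.

```bash
python3 -m creep '[{"translation":[-1,1,40],"yaw":0,"fingers":0},{"translation":[0,0,45],"yaw":0,"fingers":0},{"translation":[0,0,40],"yaw":0,"fingers":0},{"translation":[0,0,23],"yaw":0,"fingers":0},{"translation":[0,0,0],"yaw":0,"fingers":255},{"translation":[0,0,0],"yaw":0,"fingers":255},{"translation":[0,0,0],"yaw":0,"fingers":255},{"translation":[0,0,0],"yaw":0,"fingers":255},{"translation":[0,0,0],"yaw":0,"fingers":255},{"translation":[0,0,0],"yaw":0,"fingers":255},{"translation":[0,0,0],"yaw":0,"fingers":255},{"translation":[0,0,0],"yaw":0,"fingers":255},{"translation":[0,0,0],"yaw":0,"fingers":255},{"translation":[0,0,0],"yaw":0,"fingers":255},{"translation":[0,0,0],"yaw":0,"fingers":255}]'
```

```text
clock: 15.95
position: [0.5671, -0.1518, 0.0641]
orientation: [0.0, 0.828, 0.56, 0.0]
force: [0.2, -1.1, -0.1]
width: 0.0137
gripper_force: 30.0
```

```bash
python3 -m creep '[{"translation":[0,0,-5],"yaw":0,"fingers":255},{"translation":[0,0,-10],"yaw":0,"fingers":255},{"translation":[0,0,-15],"yaw":0,"fingers":255},{"translation":[0,0,-20],"yaw":0,"fingers":255},{"translation":[0,0,-25],"yaw":0,"fingers":255},{"translation":[0,0,-30],"yaw":0,"fingers":255},{"translation":[0,0,-30],"yaw":0,"fingers":255},{"translation":[0,0,-30],"yaw":0,"fingers":255},{"translation":[0,0,-25],"yaw":0,"fingers":255},{"translation":[0,0,-15],"yaw":0,"fingers":255},{"translation":[0,0,-5],"yaw":0,"fingers":255},{"translation":[0,0,0],"yaw":0,"fingers":255},{"translation":[0,0,0],"yaw":0,"fingers":255}]'
python3 - <<'E'
from h import *
go(0,0,0)
from scipy.optimize import least_squares
D=np.array([(.181,1.607,.212,-.534,.239),(.36,1.68,.5135,.2812,.1017),(.25,1.76,.5354,.1214,.1311),(.25,1.63,.5131,.2801,.1887),(.23,1.61,.5662,-.1502,.2113),(.2,1.74,.5356,.1241,.1637),(.22,1.59,.5165,.2787,.2229)])
s=robot.sense();D=np.vstack([D,[*s['joint_positions'][1:3],*s['position']]])
p=np.sqrt(D[:,2]**2+D[:,3]**2-.118**2)
def f(x): a=D[:,0];b=a+D[:,1]; return np.r_[x[0]*np.sin(a)+x[1]*np.sin(b)-p, x[2]+x[0]*np.cos(a)+x[1]*np.cos(b)-D[:,4]]
r=least_squares(f,[.4,.4,.1]);print(r.x,abs(r.fun).max())
c=cam('side');P=cloud(c)
E
```

```text
clock: 17.58
position: [0.5666, -0.1515, 0.2728]
orientation: [-0.001, 0.828, 0.56, -0.001]
force: [0.7, 1.0, -3.6]
width: 0.0133
gripper_force: 30.0
tool delta mm [ -70.3 -581.6  274.1] tilt 0.13 toolx/y ang [ 68.1 -21.9] pos [ 566.6 -151.5  272.8] q [-0.46  0.18  1.54 -0.    1.43 -0.08] F [ 0.7  1.  -3.6] w 0.01332524216590128 29.995758924633265 t 17.575
[0.31071803 0.5180865  0.045526  ] 0.00962847148255952
```

```bash
python3 -m creep '[{"translation":[0,10,0],"yaw":0,"fingers":255},{"translation":[0,20,0],"yaw":0,"fingers":255},{"translation":[0,30,0],"yaw":0,"fingers":255},{"translation":[0,40,0],"yaw":0,"fingers":255},{"translation":[0,40,0],"yaw":0,"fingers":255},{"translation":[0,40,0],"yaw":0,"fingers":255},{"translation":[0,35,0],"yaw":0,"fingers":255},{"translation":[0,25,0],"yaw":0,"fingers":255},{"translation":[0,15,0],"yaw":0,"fingers":255},{"translation":[0,10,0],"yaw":0,"fingers":255},{"translation":[0,10,0],"yaw":0,"fingers":255},{"translation":[0,0,0],"yaw":0,"fingers":255}]'
python3 -c "
from h import *
go(0,0,0)"
```

```text
clock: 19.12
position: [0.8227, -0.2544, 0.2719]
orientation: [-0.001, 0.828, 0.56, -0.0]
force: [-0.9, -0.8, -4.5]
width: 0.0136
gripper_force: 30.0
tool delta mm [ -70.3 -857.8  273.3] tilt 0.1 toolx/y ang [ 68.1 -21.9] pos [ 822.7 -254.4  271.9] q [-0.44  0.86  0.58 -0.    1.71 -0.06] F [-0.9 -0.8 -4.5] w 0.013624655382092494 29.99871661886573 t 19.125
```

Near the limit (q3 = 0.58, its minimum is 0.3). Press on outwards in small rows and watch the tilt.

```bash
python3 -m creep '[{"translation":[0,10,0],"yaw":0,"fingers":255},{"translation":[0,10,0],"yaw":0,"fingers":255},{"translation":[0,10,0],"yaw":0,"fingers":255},{"translation":[0,10,0],"yaw":0,"fingers":255},{"translation":[0,10,0],"yaw":0,"fingers":255},{"translation":[0,0,0],"yaw":0,"fingers":255}]'
python3 -c "
from h import *
go(0,0,0);print(rot(robot.sense()).as_matrix()[:,2])"
```

```text
clock: 19.88
position: [0.8621, -0.2707, 0.2709]
orientation: [0.002, 0.828, 0.56, 0.001]
force: [0.9, 0.8, -4.1]
width: 0.0136
gripper_force: 30.0
tool delta mm [ -69.9 -902.   267.1] tilt 0.24 toolx/y ang [ 68.1 -21.9] pos [ 862.1 -270.7  270.9] q [-0.44  1.03  0.3   0.    1.81 -0.05] F [ 0.9  0.8 -4.1] w 0.013564045106875859 29.996789786964655 t 19.875
[ 0.00403518 -0.0010662  -0.99999129]
```

```bash
python3 -m creep '[{"translation":[0,15,0],"yaw":0,"fingers":255},{"translation":[0,15,0],"yaw":0,"fingers":255},{"translation":[0,15,0],"yaw":0,"fingers":255},{"translation":[0,0,0],"yaw":0,"fingers":255}]'
python3 -c "
from h import *
go(0,0,0);print(rot(robot.sense()).as_matrix()[:,2])"
```

```text
clock: 20.38
position: [0.8721, -0.2775, 0.2621]
orientation: [0.013, 0.828, 0.56, 0.01]
force: [-0.1, 0.1, -4.2]
width: 0.0137
gripper_force: 30.0
tool delta mm [ -67.9 -920.7  232.2] tilt 1.87 toolx/y ang [ 68.1 -21.9] pos [ 872.1 -277.5  262.1] q [-0.44  1.04  0.3   0.    1.77 -0.06] F [-0.1  0.1 -4.2] w 0.013744243909157367 29.99626848846674 t 20.375
[ 0.03109535 -0.00974981 -0.99946887]
```

```bash
python3 -m creep '[{"translation":[0,40,0],"yaw":0,"fingers":255},{"translation":[0,60,0],"yaw":0,"fingers":255},{"translation":[0,60,0],"yaw":0,"fingers":255},{"translation":[0,0,0],"yaw":0,"fingers":255}]'
python3 -c "
from h import *
go(0,0,0);print(rot(robot.sense()).as_matrix()[:,2])"
```

```text
clock: 20.88
position: [0.9051, -0.2998, 0.2387]
orientation: [0.052, 0.827, 0.559, 0.041]
force: [0.4, 0.9, -4.1]
width: 0.0134
gripper_force: 30.0
tool delta mm [ -61.  -974.8  110. ] tilt 7.63 toolx/y ang [ 68.1 -21.9] pos [ 905.1 -299.8  238.7] q [-0.45  1.06  0.3   0.02  1.65 -0.06] F [ 0.4  0.9 -4.1] w 0.013362619522649728 29.995326418429613 t 20.875
[ 0.12633042 -0.04081325 -0.99114828]
```

Tilting works, with the base side going low. Turn the pouring corner toward the base now (about −132°), then continue.

```bash
python3 -m creep '[{"translation":[0,0,0],"yaw":-5,"fingers":255},{"translation":[0,0,0],"yaw":-8,"fingers":255},{"translation":[0,0,0],"yaw":-10,"fingers":255},{"translation":[0,0,0],"yaw":-10,"fingers":255},{"translation":[0,0,0],"yaw":-10,"fingers":255},{"translation":[0,0,0],"yaw":-10,"fingers":255},{"translation":[0,0,0],"yaw":-10,"fingers":255},{"translation":[0,0,0],"yaw":-10,"fingers":255},{"translation":[0,0,0],"yaw":-10,"fingers":255},{"translation":[0,0,0],"yaw":-10,"fingers":255},{"translation":[0,0,0],"yaw":-10,"fingers":255},{"translation":[0,0,0],"yaw":-10,"fingers":255},{"translation":[0,0,0],"yaw":-10,"fingers":255},{"translation":[0,0,0],"yaw":-6,"fingers":255},{"translation":[0,0,0],"yaw":-3,"fingers":255},{"translation":[0,0,0],"yaw":0,"fingers":255}]'
cat >> h.py <<'E'
def st():
    go(0,0,0); s=robot.sense(); M=rot(s).as_matrix(); o=np.array([np.cos(s['joint_positions'][0]),np.sin(s['joint_positions'][0]),0])
    # tray axes: tray x = tool y, tray y = tool x, z=-tool z ; downhill in tray frame
    print('outward in tool',np.round(M.T@o,2),'up in tool',np.round(M.T@[0,0,1],2),'downhill ang in tray',np.degrees(np.arctan2(-M[2,0],-M[2,1])).round(1),'tilt',np.degrees(np.arccos(-M[2,2])).round(2))
E
python3 -c "
from h import *
st()"
```

```text
clock: 22.88
position: [0.9055, -0.299, 0.2412]
orientation: [0.06, -0.174, 0.982, -0.032]
force: [0.3, -0.0, -3.9]
width: 0.0131
gripper_force: 30.0
tool delta mm [766.  607.  110.5] tilt 7.75 toolx/y ang [-159.6  109.9] pos [ 905.5 -299.   241.2] q [-0.45  1.06  0.3   0.02  1.65 -2.37] F [ 0.3 -0.  -3.9] w 0.013073254351191502 30.000108182430267 t 22.875
outward in tool [-0.69 -0.71  0.13] up in tool [-0.11 -0.08 -0.99] downhill ang in tray 51.9 tilt 7.75
```

```bash
python3 -m creep '[{"translation":[-42,-40,-3],"yaw":0,"fingers":255},{"translation":[-42,-40,-3],"yaw":0,"fingers":255},{"translation":[-42,-40,-3],"yaw":0,"fingers":255},{"translation":[-42,-40,-3],"yaw":0,"fingers":255},{"translation":[0,0,0],"yaw":0,"fingers":255}]'
python3 -c "
from h import *
st()"
```

```text
clock: 23.5
position: [0.9434, -0.3321, 0.252]
orientation: [0.126, -0.173, 0.974, -0.069]
force: [0.1, 0.4, -3.4]
width: 0.0137
gripper_force: 30.0
tool delta mm [795.7 654.9 -43.3] tilt 16.55 toolx/y ang [-158.7  108.9] pos [ 943.4 -332.1  252. ] q [-0.47  1.06  0.3   0.04  1.5  -2.39] F [ 0.1  0.4 -3.4] w 0.013748999645400283 29.99833507463336 t 23.5
outward in tool [-0.65 -0.71  0.28] up in tool [-0.22 -0.18 -0.96] downhill ang in tray 51.3 tilt 16.55
```

```bash
python3 -m creep '[{"translation":[-40,-42,0],"yaw":0,"fingers":255},{"translation":[-40,-42,0],"yaw":0,"fingers":255},{"translation":[-40,-42,0],"yaw":0,"fingers":255},{"translation":[-40,-42,0],"yaw":0,"fingers":255},{"translation":[-40,-42,0],"yaw":0,"fingers":255},{"translation":[0,0,0],"yaw":0,"fingers":255}]'
python3 - <<'E'
from h import *
st()
a=cam('scene')['img'];b=cam('side')['img'];cv2.imwrite('pics/t1.png',np.hstack([cv2.resize(a[60:260,60:260],(400,400),interpolation=2),cv2.resize(b[80:280,130:330],(400,400),interpolation=2)]))
E
```

```text
clock: 24.25
position: [0.9784, -0.377, 0.2956]
orientation: [0.206, -0.169, 0.957, -0.116]
force: [-0.1, -0.4, -3.5]
width: 0.0137
gripper_force: 30.0
tool delta mm [ 804.5  701.2 -218.7] tilt 27.34 toolx/y ang [-156.6  106.7] pos [ 978.4 -377.   295.6] q [-0.5   1.04  0.3   0.08  1.33 -2.42] F [-0.1 -0.4 -3.5] w 0.013659051166898192 29.998448509722948 t 24.25
outward in tool [-0.57 -0.68  0.45] up in tool [-0.35 -0.29 -0.89] downhill ang in tray 50.5 tilt 27.34
```

View pics/t1.png

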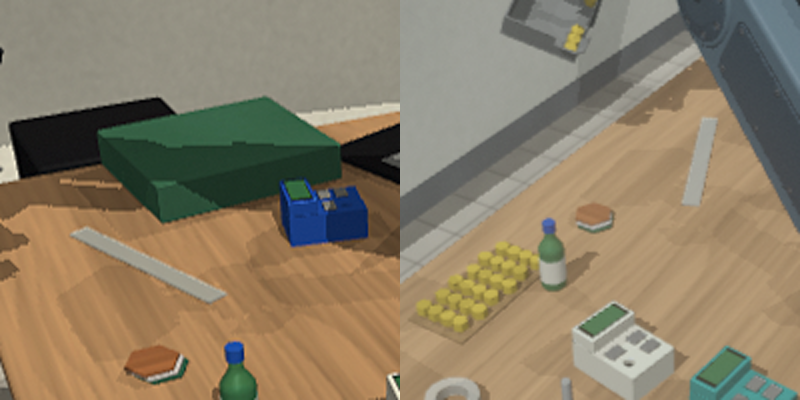

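The side view shows three tokens at (575,40) in the low corner and one at (592,3) still coming. Tilt a little more.

```bash
python3 -m creep '[{"translation":[-38,-44,0],"yaw":0,"fingers":255},{"translation":[-38,-44,0],"yaw":0,"fingers":255},{"translation":[-25,-29,0],"yaw":0,"fingers":255},{"translation":[0,0,0],"yaw":0,"fingers":255},{"translation":[0,0,0],"yaw":0,"fingers":255},{"translation":[0,0,0],"yaw":0,"fingers":255},{"translation":[0,0,0],"yaw":0,"fingers":255},{"translation":[0,0,0],"yaw":0,"fingers":255}]'
python3 - <<'E'
from h import *
st()
c=cam('wrist');b=cam('side')['img'];cv2.imwrite('pics/t2.png',np.hstack([cv2.resize(c['img'],(400,300)),cv2.resize(b[40:130,150:270],(400,300),interpolation=2)]))
s=robot.sense();M=rot(s);p=np.array(s['position'])
for n in('wrist','side'):
    c=dict(np.load(f'/tmp/{n}.npz'));P=cloud(c,n=='wrist');Q=M.inv().apply((P-p).reshape(-1,3)).reshape(P.shape)
    T=np.stack([Q[...,1],Q[...,0],82-19-Q[...,2]*1000],-1);T[...,:2]*=1000
    hsv=cv2.cvtColor(c['img'],cv2.COLOR_BGR2HSV);m=(hsv[...,0]>18)&(hsv[...,0]<34)&(hsv[...,1]>150)&(hsv[...,2]>90)&(np.abs(T[...,0])<110)&(np.abs(T[...,1])<80)&(T[...,2]>-10)&(T[...,2]<40)
    k,l,sta,ce=cv2.connectedComponentsWithStats(m.astype(np.uint8))
    for i in range(1,k):
        if sta[i,4]>3:print(n,sta[i].tolist(),T[l==i].min(0).round(),T[l==i].max(0).round())
E
```

```text
clock: 25.35
position: [0.9885, -0.401, 0.3322]
orientation: [0.244, -0.167, 0.945, -0.14]
force: [-1.0, 0.5, -4.0]
width: 0.0136
gripper_force: 30.0
tool delta mm [ 799.7  722.1 -295.6] tilt 32.66 toolx/y ang [-155.1  105.3] pos [ 988.5 -401.   332.2] q [-0.52  1.01  0.3   0.1   1.27 -2.45] F [-1.   0.5 -4. ] w 0.01359697933577111 30.006453674286604 t 25.35
outward in tool [-0.52 -0.67  0.53] up in tool [-0.41 -0.35 -0.84] downhill ang in tray 50.2 tilt 32.66
wrist [389, 151, 15, 28, 144] [72. 41.  5.] [81. 58. 18.]
wrist [291, 152, 99, 27, 921] [11. 40.  2.] [72. 56. 18.]
wrist [402, 152, 21, 24, 245] [81. 43. 15.] [96. 58. 18.]
wrist [399, 165, 2, 4, 4] [79. 47. 16.] [80. 49. 17.]
wrist [409, 176, 7, 5, 23] [87. 40. 15.] [92. 43. 19.]
```

View pics/t2.png

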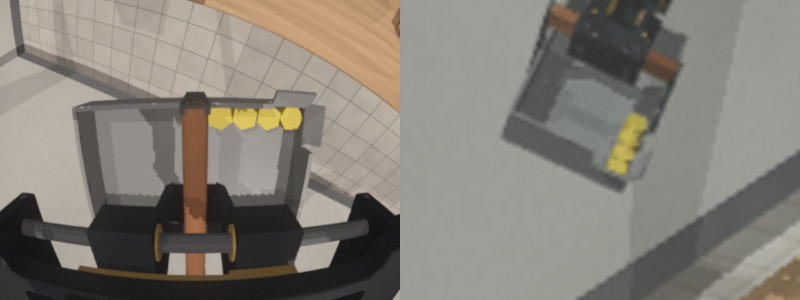

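The wrist view shows all four tokens in a row along the +y wall, from pixel (220,118) to (291,118), and the last one is some 75 mm from the corner. I'll turn the low direction toward +x and sweep sideways to bunch them closer.

```bash
cat > tok.py <<'E'
from h import *
st()
c=cam('wrist')
s=robot.sense();M=rot(s);p=np.array(s['position'])
P=cloud(c,True);Q=M.inv().apply((P-p).reshape(-1,3)).reshape(P.shape)
T=np.stack([Q[...,1],Q[...,0],.063-Q[...,2]],-1)*1000
hsv=cv2.cvtColor(c['img'],cv2.COLOR_BGR2HSV);m=(hsv[...,0]>18)&(hsv[...,0]<34)&(hsv[...,1]>130)&(hsv[...,2]>70)&(np.abs(T[...,0])<110)&(np.abs(T[...,1])<80)&(T[...,2]>-10)&(T[...,2]<45)
top=m&(T[...,2]>13);k,l,sta,ce=cv2.connectedComponentsWithStats(cv2.erode(top.astype(np.uint8),np.ones((2,2))))
for i in range(1,k):
    if sta[i,4]>10:print(sta[i].tolist(),np.median(T[l==i],0).round())
E
python3 -m creep '[{"translation":[0,0,0],"yaw":-8,"fingers":255},{"translation":[0,0,0],"yaw":-10,"fingers":255},{"translation":[0,0,0],"yaw":-10,"fingers":255},{"translation":[0,0,0],"yaw":-6,"fingers":255},{"translation":[0,0,0],"yaw":0,"fingers":255},{"translation":[0,0,0],"yaw":0,"fingers":255}]'
python3 tok.py; python3 -c "
from h import *
c=dict(np.load('/tmp/wrist.npz'));s=robot.sense();M=rot(s).as_matrix();o=np.array([-np.sin(-.52),np.cos(-.52),0]);print('tangent in tool',M.T@o)"
```

```text
clock: 26.2
position: [0.9884, -0.4013, 0.3326]
orientation: [0.193, -0.435, 0.855, -0.205]
force: [-1.0, -0.9, -4.3]
width: 0.0133
gripper_force: 30.0
tool delta mm [ 261.3 1045.4 -295.7] tilt 32.69 toolx/y ang [-123.6  141. ] pos [ 988.4 -401.3  332.6] q [-0.52  1.01  0.3   0.1   1.27 -3.04] F [-1.  -0.9 -4.3] w 0.013327346479896389 30.025262497365475 t 26.2
outward in tool [-0.06 -0.84  0.53] up in tool [-0.15 -0.52 -0.84] downhill ang in tray 16.3 tilt 32.69
[292, 152, 132, 30, 2891] [51. 48. 16.]
tangent in tool [-0.98627279  0.13602893  0.09360612]
```

```bash
cat >> tok.py <<'E'
q=T[top];print('x',np.percentile(q[:,0],[1,50,99]).round(),'y',np.percentile(q[:,1],[1,50,99]).round())
H=np.histogram2d(q[:,1],q[:,0],bins=[np.arange(-66,67,6),np.arange(-102,103,6)])[0]
for r in H[::-1]:
    if r.sum()>3:print(''.join('#' if v>6 else '.' for v in r))
E
python3 -m creep '[{"translation":[-30,0,0],"yaw":0,"fingers":255},{"translation":[-60,0,0],"yaw":0,"fingers":255},{"translation":[-60,0,0],"yaw":0,"fingers":255},{"translation":[-60,0,0],"yaw":0,"fingers":255},{"translation":[60,0,0],"yaw":0,"fingers":255},{"translation":[60,0,0],"yaw":0,"fingers":255},{"translation":[40,0,0],"yaw":0,"fingers":255},{"translation":[20,0,0],"yaw":0,"fingers":255},{"translation":[10,0,0],"yaw":0,"fingers":255},{"translation":[0,0,0],"yaw":0,"fingers":255},{"translation":[0,0,0],"yaw":0,"fingers":255}]'
python3 tok.py
```

```text
clock: 27.62
position: [0.9508, -0.3704, 0.3176]
orientation: [0.209, -0.434, 0.849, -0.219]
force: [-0.0, -0.3, -4.2]
width: 0.0136
gripper_force: 29.8
tool delta mm [ 254.9  984.5 -328.5] tilt 35.21 toolx/y ang [-122.9  140.7] pos [ 950.8 -370.4  317.6] q [-0.52  0.8   0.7   0.12  1.04 -3.07] F [-0.  -0.3 -4.2] w 0.013628687011801711 29.81387152627576 t 27.625
outward in tool [-0.05 -0.82  0.57] up in tool [-0.16 -0.55 -0.82] downhill ang in tray 16.6 tilt 35.21
[383, 168, 40, 118, 2392] [88.  3. 18.]
x [77. 87. 98.] y [-32.   6.  47.]
...............................#..
..............................###.
.............................#####
..............................###.
..............................###.
..............................####
.............................#####
..............................###.
..............................####
.............................#####
..............................####
..............................###.
.............................#####
.............................#####
..............................###.
```

```bash
python3 -m creep '[{"translation":[0,0,0],"yaw":10,"fingers":255},{"translation":[0,0,0],"yaw":10,"fingers":255},{"translation":[0,0,0],"yaw":10,"fingers":255},{"translation":[0,0,0],"yaw":9,"fingers":255},{"translation":[0,0,0],"yaw":0,"fingers":255},{"translation":[0,0,0],"yaw":0,"fingers":255},{"translation":[0,0,0],"yaw":0,"fingers":255}]'
python3 tok.py
```

```text
clock: 28.55
position: [0.9497, -0.3723, 0.3172]
orientation: [0.269, -0.126, 0.945, -0.137]
force: [0.3, -1.0, -3.8]
width: 0.0142
gripper_force: 29.7
tool delta mm [ 816.1  606.3 -328. ] tilt 35.17 toolx/y ang [-159.2  100. ] pos [ 949.7 -372.3  317.2] q [-0.52  0.8   0.7   0.12  1.04 -2.39] F [ 0.3 -1.  -3.8] w 0.014208553211169204 29.723999134842458 t 28.55
outward in tool [-0.56 -0.61  0.57] up in tool [-0.47 -0.33 -0.82] downhill ang in tray 55.4 tilt 35.17
[383, 172, 40, 114, 2340] [87.  3. 18.]
x [76. 86. 97.] y [-32.   7.  48.]
...............................##.
.............................####.
.............................#####
..............................###.
..............................###.
.............................#####
.............................#####
..............................###.
.............................####.
.............................#####
..............................###.
..............................###.
.............................#####
.............................####.
..............................###.
```

```bash
python3 -m creep '[{"translation":[0,-20,0],"yaw":0,"fingers":255},{"translation":[0,-40,0],"yaw":0,"fingers":255},{"translation":[0,-50,0],"yaw":0,"fingers":255},{"translation":[0,45,0],"yaw":0,"fingers":255},{"translation":[0,40,0],"yaw":0,"fingers":255},{"translation":[0,20,0],"yaw":0,"fingers":255},{"translation":[0,5,0],"yaw":0,"fingers":255},{"translation":[0,0,0],"yaw":0,"fingers":255},{"translation":[0,0,0],"yaw":0,"fingers":255}]'
python3 tok.py
```

```text
clock: 29.72
position: [0.9462, -0.3726, 0.3165]
orientation: [0.271, -0.125, 0.944, -0.138]
force: [-0.1, 0.4, -3.5]
width: 0.0135
gripper_force: 30.0
tool delta mm [ 813.4  602.4 -331.1] tilt 35.42 toolx/y ang [-159.3   99.8] pos [ 946.2 -372.6  316.5] q [-0.52  0.78  0.73  0.12  1.03 -2.39] F [-0.1  0.4 -3.5] w 0.013457202107577964 30.002097263932228 t 29.725
outward in tool [-0.56 -0.6   0.57] up in tool [-0.48 -0.33 -0.81] downhill ang in tray 55.4 tilt 35.42
[325, 153, 97, 63, 2800] [73. 45. 16.]
x [32. 73. 94.] y [18. 45. 57.]
......................###.#######.
......................###########.
......................###########.
......................###.###.###.
.............................####.
.............................####.
.............................####.
..............................##..
```

The tokens now lie in a tight L in the corner: three along the +y wall and one on the +x wall, the farthest about 55 mm out. Settle, check that they are still, and hand in.

```bash
python3 -m creep '[{"translation":[0,0,0],"yaw":0,"fingers":255},{"translation":[0,0,0],"yaw":0,"fingers":255},{"translation":[0,0,0],"yaw":0,"fingers":255},{"translation":[0,0,0],"yaw":0,"fingers":255}]'
python3 tok.py; python3 -c "
from h import *
print(job.hand_in())"
```

```text
clock: 30.28
position: [0.9462, -0.3708, 0.3157]
orientation: [0.271, -0.125, 0.945, -0.138]
force: [-0.8, -0.7, -3.3]
width: 0.0133
gripper_force: 30.0
tool delta mm [ 813.4  601.6 -330.2] tilt 35.35 toolx/y ang [-159.3   99.8] pos [ 946.2 -370.8  315.7] q [-0.52  0.78  0.73  0.12  1.03 -2.39] F [-0.8 -0.7 -3.3] w 0.01334922835293519 30.002799946814775 t 30.275
outward in tool [-0.56 -0.6   0.57] up in tool [-0.48 -0.33 -0.82] downhill ang in tray 55.5 tilt 35.35
[326, 153, 96, 63, 2773] [73. 45. 15.]
x [33. 72. 94.] y [18. 45. 57.]
......................###.#######.
......................###########.
......................###########.
......................###.###.###.
.............................####.
.............................####.
.............................####.
..............................##..
the job is handed in; nothing more can be done
None
```

Job handed in at about 30 s: the zero button was pressed at 11 N, the stylus is back down in its stand, and the tray is held still in the air at about 35°, pouring corner lowest, with all four tokens together in that corner.

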